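Load the kraft paper roll into the counter roll holder

TASK

Fit the kraft paper roll, already on its spring-loaded spindle, between the two end cups of the roll holder on the counter: press the sprung pin into either cup until the plain end can swing down between the cups, then ease the spring out so that both pins sit fully home, and let go. Be gentle with the holder: do not drive the spring hard against its stop, force a pin against a cup or let the spring snap the roll across, and leave the other things on the counter where they are.

Things in the scene. Friction and masses are not known exactly. Their poses are not given: they have to be found in the camera images.
- spindle: Sizes in mm. Kraft paper roll, diameter 56, width 100, fixed on a white tube spindle, 0.2 to 0.4 kg. Origin: on the axis, mid roll. Own x axis: along the spindle towards the sprung end. Free length over the pins 170, pressed solid 152. A seated spindle rests with this origin up to 2 below the cups' axis. Grip the roll across its diameter at the middle; 60 N does no harm.
- plain_tip (a point): Tip of the rigid plain pin, 83 from the roll's middle (spindle x = -83): diameter 10, 12 long, nose chamfered by 2; behind it the tube, diameter 20.
- spring_mouth (a point): End of the tube (spindle x = +53), where the sprung steel pin comes out: diameter 10, nose chamfered by 2; its tip stands at x = +87 when free and goes in by up to 18 (to x = +69), where it stops solid. The spring gives 2 N at first and 0.8 N more per mm pushed in: 5.2 N at 4 mm (seated), 11.6 N at 12 mm (plain pin just passes a rim), 14.8 N at 16 mm, 16.4 N at 18 mm.
- holder: Roll holder, screwed down: wooden board 140 (x) by 210 (y) by 16 thick, carrying a steel yoke with an upright cheek 34 wide at each end (tops 17 above the cups' axis) and an end cup inside each. Origin: on the counter, under the cups' axis; the board's middle is 10 to its -x side. Own y: along the cups' axis. Yoke and cups bear up to 24 N from the spindle.
- cup_line (a point): Point on the cups' axis, 80 above the counter, over the holder's origin. The two aluminium cups face each other along the holder's y: cones, rim outer diameter 31, mouth inner diameter 22, 8 deep, 12 wide at the flat floor; mouths 150 apart, floors 166 apart. Either may take the sprung pin. The yoke is clamped in slots: the cups' true middle is up to 12 either way along y from here, unmeasured.
- tear_strip (a point): Middle of the low steel tear-off strip, 180 long, along the front edge of the board, 70 to the -x side of the cups' axis; its top is 37 above the counter.
- rest: Low plywood rest, 80 (x) by 120 (y), 10 thick, fixed; origin under its centre, on the counter. Two battens 5 high along y, 16.5 to 22.5 either side of the centre line, keep the roll from rolling; the roll lies between them with its axis along the rest's y, 38 above the counter.
- tape_measure: Black tape measure, 66 by 36 by 60 high, standing between roll and holder; origin under its centre.
- bit_pack_a: Drill bit on an orange card, 150 by 34 by 18 high, lying; origin under its centre.
- bit_pack_b: Drill bit on a yellow card, 170 by 34 by 18 high, lying; origin under its centre.
- screw_box: Carton of screws, 80 by 110 by 45 high; origin under its centre.
- pen_mug: White mug of pens, diameter 76, 95 high, pens to 165; origin under its centre.
- calculator: Grey desk calculator, 150 by 105 by 24 high; origin under its centre.
- spray_can: Blue spray can, diameter 54, 165 high; origin under its centre.
- screwdriver: Screwdriver, 200 long, lying along its own x axis.
Mind the look-alikes: they are no part of the job. Of the things like the spindle, leave any that is orange or purple; of the rest the larger one is meant.

How it is judged:
At the end, for the whole second after the job is handed in: The spindle hangs by both pins in the two end cups, released and at rest: its middle is 76.5 to 83 mm above the counter, within 3 mm of the cups' axis to front and back and within 15 mm of the holder's middle along it, and its axis is within 0.03 rad of the cups' axis (z of spindle in the frame of holder between 0.0765 and 0.083 m and x of spindle in the frame of holder between -0.003 and 0.003 m and y of spindle in the frame of holder between -0.015 and 0.015 m and angle between the x axis of spindle and the y axis of holder, either way round below 0.03 rad and linear speed of spindle below 0.02 m/s); the robot touches nothing.
It fails at once if the spindle presses on the roll holder with more than 24 N (spring driven against its stop, or a pin forced against a cup) (contact force between spindle and holder above 24 N).
It fails at once if the spring throws the roll across between the cups (roll faster than 0.25 m/s there) instead of being eased out (horizontal distance between spindle and cup_line below 0.03 m and z of spindle in the frame of holder below 0.09 m and linear speed of spindle above 0.25 m/s).
It fails at once if another thing on the counter is moved by more than 30 mm (distance of any of tape_measure, bit_pack_a, bit_pack_b, screw_box, pen_mug, calculator, spray_can, screwdriver from where it was at the start of the episode above 0.03 m).
It also fails if it takes over 70 s, if anything falls off the work surface, if the arm or the gripper's body presses on something with over 40 N, if the wrist force passes 120 N, or if a joint passes its speed limit or range.

ROBOT

A 6-joint arm with a two-finger parallel gripper is mounted at the origin on the work surface. World frame = base frame: x ahead of the robot, y to its left, z up, the work surface at z = 0. Lengths are in m, angles in rad, forces in N, time in s.
With the tool pointing down it reaches from about 0.425 to 1.125 m from the base axis. Payload 14.9 kg.
Tool frame: the origin (TCP) lies at the very end of the fingers, on their centre line; the grasp point (between the pads) lies 19 mm behind it; z points along the fingers, y is the direction in which the jaws open and shut (so a half turn about z gives the same grasp; the last joint's range is limited). The gripper opens to 91 mm and grips with 3 to 60 N. Pads are 32 mm wide; open, the fingers measure 118 mm over their backs; the gripper's body (76 mm by 178 mm) begins 60 mm behind the grasp point.
Start: joints at [-1.247, 0.379, 1.734, -0, 1.028, -0.033], TCP at [0.244, -0.656, 0.214] pointing down, gripper open.
Joint ranges: [-2.77, 2.77], [-0.74, 2.19], [0, 2.66], [-1.06, 4.2], [0.31, 2.87], [-3.08, 3.08]. Speed limits (rad/s): [1.89, 1.89, 2.39, 3.14, 3.14, 3.14].

INTERFACE

Orientations are given as a unit quaternion [x, y, z, w].
In Python, from workcell import manip, eyes, order gives the robot as it stands.
- The arm moves only by the shell command python3 -m jog 'ROWS' [FORCE]. ROWS is JSON, a list of rows, each a list of 3 entries, a list of its own where there are three numbers: the opening, from 0 (shut) to 1 (fully open), then the shift along the tool's x, y, z as a fraction of full scale, then the turn, a rotation vector about the tool's x, y, z as a fraction of full scale. In form: [[fingers, [tx, ty, tz], [ax, ay, az]], ...]. A call has 1 to 10 rows; each row is the pose to reach, as a shift and turn from the pose commanded when the call began, along the tool's axes at that moment, turning the shorter way round; what a row does not reach only later rows make up. Full scale, the value 1, is 1 m for a shift and pi rad for a turn. A row lasts 1/12 s, in which the tool goes at most 41.7 mm and 7.16 degrees, less where a joint would pass 70% of its speed; a pose out of reach is approached as far as the arm can. A call with a number of a shift or a turn outside -1 to 1 is refused whole. A call with a gripper value outside its range is refused whole. The fingers move at their own pace and stop on an object; FORCE is the grip in N (left out, the last holds). Time passes only in rows, so rows that repeat a pose let the fingers close. It gives the time, the measured TCP pose, the force and the opening at its end, in the units of the state.
- manip.sense(): the state, without advancing time (a new reading comes with each control period).
- eyes.grab_frame(name): name is "scene" or "top" or "wrist"; returns (picture, depth): 480x640x3 uint8, blue, green, red; 480x640 float32, m along the optical axis (not along the pixel's ray), 0 where there is no reading.
- eyes.camera_params(name): a dict with "K" (3x3 intrinsics, pixels), "T" (4x4, takes a point from camera to world coordinates). Camera axes: x right, y down, z forward; pixel columns grow to the right and rows downward; lengths in m; the calibration is good to about 2 mm. The wrist camera is an equidistant fisheye: a pixel r from the principal point sees the ray r / f radians off the axis. A picture is of the moment at which its call begins: read the wrist's pose just before it. camera_params takes no time and is no camera call; for the wrist camera it gives the pose at the moment of the call.
- order.close_job(): hands the job in, once; it reports no verdict.
The state is a dict: "clock": time; "joints": joint angles; "qd": joint speeds; "tau": joint torques, N m; "position": TCP position; "eef_rot": TCP orientation; "wrist_force": force on the tool from outside, world axes, zero at the start; "torque": the same for the moment, N m; "opening": finger opening in m.
Only numpy, scipy, OpenCV 4.12 (cv2) and the standard library are available. Lean on these libraries where they do the work, as an engineer would, in place of code of your own. Each camera call takes 0.05 s, during which the arm holds its last target.

## Working session

There is one attempt and no reset: what is moved stays moved. The work goes in short steps, Python scripts to look and compute and a shell command to move; the robot and the scene stay as the last step left them, time stands still between calls to the robot, and variables do not carry over. Pictures are saved under pics/ and viewed, and the job is handed in when it is done.

```bash
ls; mkdir -p pics
python3 - <<'E'
from workcell import manip, eyes, order
import cv2,numpy as np
print(manip.sense())
for n in ["scene","top","wrist"]:
    im,d=eyes.grab_frame(n); cv2.imwrite(f"pics/{n}0.png",im); np.save(f"pics/{n}0.npy",d)
    p=eyes.camera_params(n); print(n,p["K"].tolist(),np.round(p["T"],4).tolist())
    np.savez(f"pics/{n}0.npz",K=p["K"],T=p["T"])
E
```

```text
pics
{'clock': 0.0, 'joints': array([-1.24730847e+00,  3.79391623e-01,  1.73479391e+00,  7.36607083e-06,
        1.02854160e+00, -3.33089897e-02]), 'qd': array([ 0.00176594,  0.00010707,  0.00206695, -0.00076543,  0.0001175 ,
       -0.00225622]), 'tau': array([ 2.96758619e-03, -7.63714528e+01, -4.34362435e+01,  6.51606289e-02,
        4.23410756e-02, -1.36985495e-04]), 'position': array([ 0.24435046, -0.65552379,  0.21329361]), 'eef_rot': array([ 9.84129340e-01,  1.77451743e-01, -7.88913043e-05, -5.61733903e-04]), 'wrist_force': array([-0.16690166,  0.33422388,  0.53333289]), 'torque': array([-0.00412727,  0.01236861, -0.00238041]), 'opening': 0.09124762542329824}
scene [[529.7752013356934, 0.0, 316.31551250880193], [0.0, 529.7752013356934, 244.43129093536547], [0.0, 0.0, 1.0]] [[0.1863, 0.6787, -0.7104, 1.4145], [0.9824, -0.1168, 0.146, -0.1945], [0.0161, -0.7251, -0.6885, 0.9579], [0.0, 0.0, 0.0, 1.0]]
top [[598.9724769590183, 0.0, 324.77583640314384], [0.0, 598.9724769590183, 246.18330324523495], [0.0, 0.0, 1.0]] [[-0.0027, -0.9865, 0.1637, 0.2088], [-1.0, 0.0015, -0.0075, 0.0075], [0.0071, -0.1637, -0.9865, 1.7888], [0.0, 0.0, 0.0, 1.0]]
wrist [[371.64829954431775, 0.0, 317.91737159332826], [0.0, 371.64829954431775, 241.72895548976936], [0.0, 0.0, 1.0]] [[0.3491, -0.8974, -0.2698, 0.3205], [-0.9371, -0.3346, -0.0995, -0.6269], [-0.0009, 0.2875, -0.9578, 0.3855], [0.0, 0.0, 0.0, 1.0]]
```

View pics/top0.png

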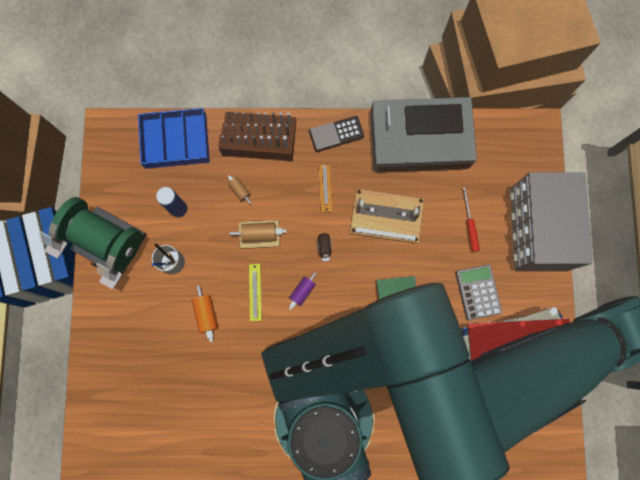

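View pics/scene0.png

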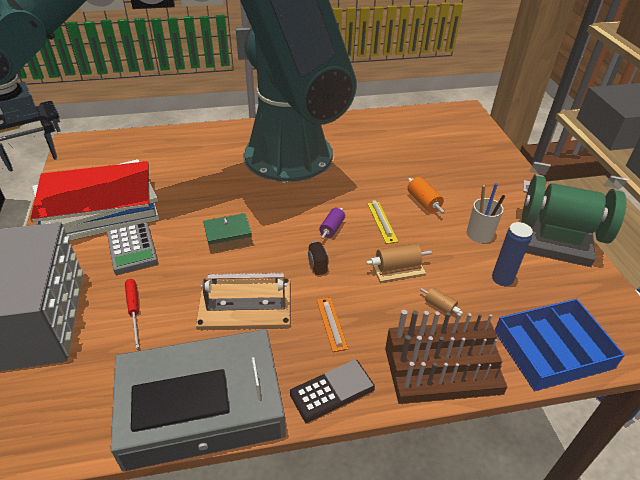

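View pics/wrist0.png

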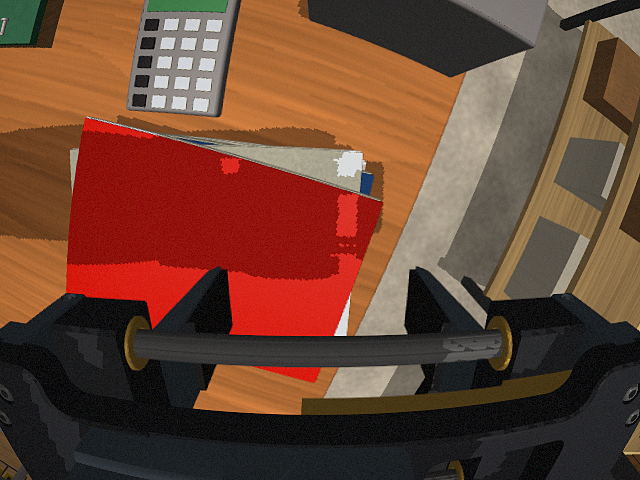

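Run:
```python
import cv2,numpy as np
t=cv2.imread("pics/top0.png"); s=cv2.imread("pics/scene0.png")
a=cv2.resize(t[160:280,215:435],None,fx=3.6,fy=3.6,interpolation=cv2.INTER_CUBIC)
cv2.imwrite("pics/a.png",a)
b=cv2.resize(s[220:340,180:440],None,fx=3,fy=3,interpolation=cv2.INTER_CUBIC)
cv2.imwrite("pics/b.png",b)
```

```text
(no output)
```

View pics/a.png

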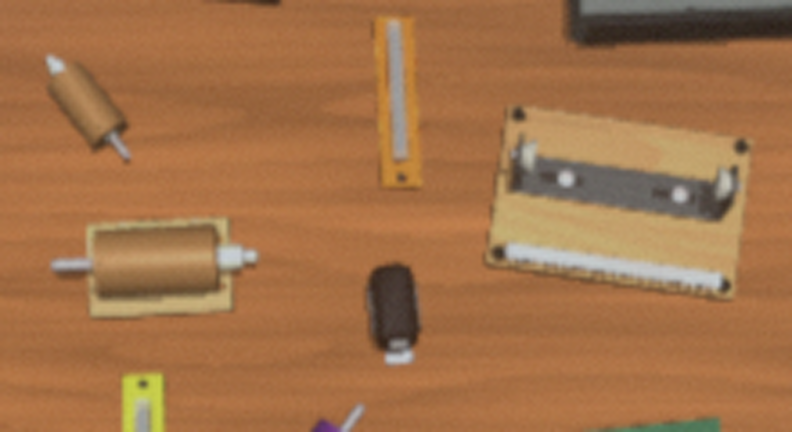

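View pics/b.png

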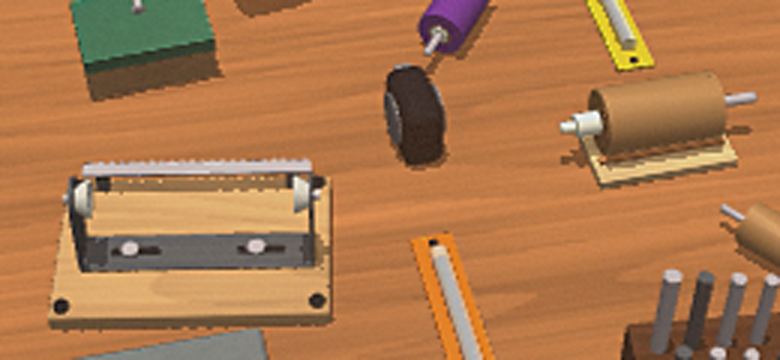

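```bash
cat > h.py <<'E'
import numpy as np,cv2
from scipy.spatial.transform import Rotation as R
def ray(K,T,u,v,fish=False):
    u=np.asarray(u,float);v=np.asarray(v,float)
    x=(u-K[0,2])/K[0,0];y=(v-K[1,2])/K[1,1]
    if fish:
        r=np.hypot(x,y);s=np.where(r>1e-9,np.sin(r)/np.maximum(r,1e-9),1)
        d=np.stack([x*s,y*s,np.cos(r)],-1)
    else: d=np.stack([x,y,np.ones_like(x)],-1)
    return d@T[:3,:3].T
def plane(K,T,u,v,z,fish=False):
    d=ray(K,T,u,v,fish);o=T[:3,3]
    return o+d*((z-o[2])/d[...,2])[...,None]
def cloud(K,T,D,fish=False):
    v,u=np.mgrid[0:D.shape[0],0:D.shape[1]]
    d=ray(K,T,u,v,fish); 
    f=T[:3,2]; c=d@f
    P=T[:3,3]+d*(D/c)[...,None]
    P[D<=0]=np.nan
    return P
def load(n):
    z=np.load(f"pics/{n}.npz");return cv2.imread(f"pics/{n}.png"),np.load(f"pics/{n}.npy"),z["K"],z["T"]
def snap(name,out):
    from workcell import eyes
    p=eyes.camera_params(name);im,d=eyes.grab_frame(name)
    cv2.imwrite(f"pics/{out}.png",im);np.save(f"pics/{out}.npy",d);np.savez(f"pics/{out}.npz",K=p["K"],T=p["T"])
    return im,d,p["K"],p["T"]
E
python3 - <<'E'
from h import *
im,D,K,T=load("top0")
P=cloud(K,T,D)
print("table",np.nanmedian(P[340:345,100:150,2]))
# roll region
sub=(slice(218,252),slice(225,292))
p=P[sub];hsv=cv2.cvtColor(im,cv2.COLOR_BGR2HSV)[sub]
m=p[...,2]>0.045
q=p[m];print("roll hi pts",q.min(0),q.max(0),q.mean(0),len(q))
for z,us in ((0.038,[(232,233),(286,232),(258,234)]),):
    print(plane(K,T,[a[0] for a in us],[a[1] for a in us],z))
sub=(slice(186,245),slice(348,428))
p=P[sub];m=(p[...,2]>0.07);q=p[m];print("cheeks",len(q));print(q.round(3)[:40])
# board corners zoomed a.png -> pixel = 215+x/3.6,160+y/3.6
c=np.array([[507,106],[750,143],[733,299],[487,262]])/3.6+[215,160]
b=plane(K,T,c[:,0],c[:,1],0.016);print("board",b.round(4),"mid",b.mean(0))
e=b[0]-b[1];print("yaw",np.degrees(np.arctan2(-e[0],e[1])));e=b[3]-b[2];print(np.degrees(np.arctan2(-e[0],e[1])))
E
```

```text
table -0.0006976174231554388
roll hi pts [0.51309203 0.11446547 0.04501419] [0.56824265 0.2740421  0.0766949 ] [0.53944134 0.19048669 0.0594902 ] 631
[[0.53949775 0.26982041 0.038     ]
 [0.54229708 0.10949911 0.038     ]
 [0.53636653 0.19259647 0.038     ]]
cheeks 106
[[ 0.633 -0.105  0.092]
 [ 0.629 -0.105  0.093]
 [ 0.63  -0.114  0.089]
 [ 0.63  -0.117  0.088]
 [ 0.626 -0.105  0.093]
 [ 0.626 -0.108  0.093]
 [ 0.628 -0.111  0.087]
 [ 0.626 -0.114  0.094]
 [ 0.627 -0.117  0.091]
 [ 0.623 -0.105  0.095]
 [ 0.624 -0.108  0.088]
 [ 0.624 -0.111  0.089]
 [ 0.624 -0.114  0.09 ]
 [ 0.624 -0.117  0.091]
 [ 0.623 -0.1    0.081]
 [ 0.622 -0.103  0.087]
 [ 0.619 -0.105  0.097]
 [ 0.622 -0.109  0.084]
 [ 0.622 -0.111  0.088]
 [ 0.621 -0.114  0.089]
 [ 0.62  -0.117  0.095]
 [ 0.62  -0.1    0.082]
 [ 0.62  -0.103  0.081]
 [ 0.616 -0.105  0.097]
 [ 0.618 -0.108  0.091]
 [ 0.619 -0.111  0.088]
 [ 0.619 -0.114  0.086]
 [ 0.616 -0.1    0.086]
 [ 0.615 -0.102  0.089]
 [ 0.614 -0.105  0.093]
 [ 0.616 -0.109  0.085]
 [ 0.616 -0.111  0.087]
 [ 0.616 -0.114  0.086]
 [ 0.612 -0.102  0.089]
 [ 0.612 -0.105  0.091]
 [ 0.61  -0.108  0.098]
 [ 0.611 -0.111  0.095]
 [ 0.613 -0.114  0.087]
 [ 0.608 -0.102  0.094]
 [ 0.61  -0.106  0.085]]
board [[ 0.6783 -0.101   0.016 ]
 [ 0.6459 -0.3062  0.016 ]
 [ 0.5121 -0.288   0.016 ]
 [ 0.5438 -0.0828  0.016 ]] mid [ 0.59501585 -0.19449757  0.016     ]
yaw -8.972473879864289
-8.789202699206282
```

```bash
cat >> h.py <<'E'
def go(pos,xang,tilt=0.0):
    """print shift/turn to reach tool-down pose; tool x at world angle xang(deg); tilt(deg): raises tool-x end by +tilt... about tool y"""
    from workcell import manip
    s=manip.sense();Rc=R.from_quat(s["eef_rot"])
    a=np.radians(xang);X=np.array([np.cos(a),np.sin(a),0]);Z=np.array([0,0,-1.]);Y=np.cross(Z,X)
    Rt=R.from_matrix(np.stack([X,Y,Z],1))*R.from_euler('y',tilt,degrees=True)
    sh=Rc.inv().apply(np.array(pos)-s["position"]);rv=(Rc.inv()*Rt).as_rotvec()/np.pi
    print("t",s["clock"],"pos",s["position"].round(4),"shift",sh.round(4).tolist(),"turn",rv.round(4).tolist(),"rows",np.linalg.norm(sh)/.0417,np.linalg.norm(rv)*180/7.16)
E
python3 -c "
from h import *
go([0.587,-0.316,0.26],81.1)"; python3 -m jog --help 2>&1 | head -5
```

```text
t 0.15 pos [ 0.2444 -0.6557  0.2134] shift [0.4397, -0.1986, -0.0464] turn [-0.0002, -0.0001, -0.337] rows 11.623195532973204 8.471813475144108
invalid input: not JSON, or not a number
```

```bash
python3 -m jog '[[1,[0.44,-0.199,-0.046],[0,0,-0.337]],[1,[0.44,-0.199,-0.046],[0,0,-0.337]],[1,[0.44,-0.199,-0.046],[0,0,-0.337]],[1,[0.44,-0.199,-0.046],[0,0,-0.337]],[1,[0.44,-0.199,-0.046],[0,0,-0.337]],[1,[0.44,-0.199,-0.046],[0,0,-0.337]],[1,[0.44,-0.199,-0.046],[0,0,-0.337]],[1,[0.44,-0.199,-0.046],[0,0,-0.337]],[1,[0.44,-0.199,-0.046],[0,0,-0.337]],[1,[0.44,-0.199,-0.046],[0,0,-0.337]]]'
python3 -c "
from h import *
go([0.587,-0.316,0.26],81.1)"
```

```text
clock: 0.98
position: [0.54, -0.362, 0.2536]
eef_rot: [0.758, 0.652, -0.0, -0.0]
wrist_force: [0.6, -1.3, 1.4]
opening: 0.0913
t 0.9833 pos [ 0.54   -0.362   0.2536] shift [0.0525, 0.0395, -0.0064] turn [-0.0, -0.0, 0.0014] rows 1.5844435649000104 0.034926718983855846
```

```bash
python3 -m jog '[[1,[0.052,0.039,-0.006],[0,0,0]],[1,[0.052,0.039,-0.006],[0,0,0]],[1,[0.052,0.039,-0.006],[0,0,0]],[1,[0.052,0.039,-0.006],[0,0,0]]]'
python3 -c "
from h import *
snap('wrist','w1')"
```

```text
clock: 1.32
position: [0.586, -0.3174, 0.2592]
eef_rot: [0.759, 0.651, -0.0, -0.0]
wrist_force: [-0.1, -0.3, -0.1]
opening: 0.091
```

View pics/w1.png

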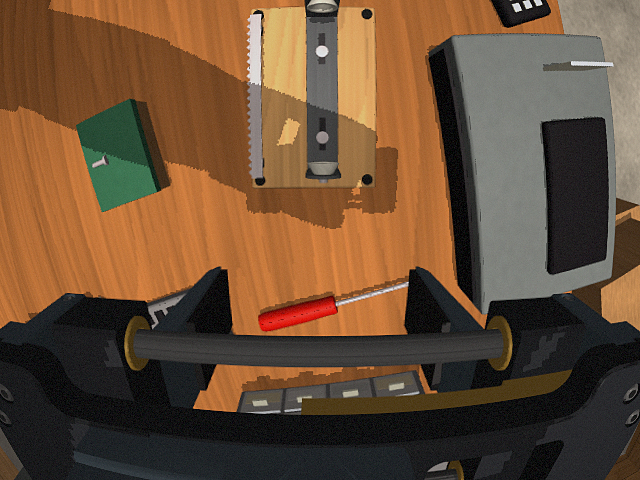

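```bash
python3 -m jog '[[1,[0.04,0,0],[0,0,0]],[1,[0.07,0,0],[0,0,0]],[1,[0.07,0,0],[0,0,0]],[1,[0.07,0,0],[0,0,0]]]'
python3 -c "
from h import *
im,D,K,T=snap('wrist','w2')
cv2.imwrite('pics/w2z.png',cv2.resize(im[40:290,200:430],None,fx=2.4,fy=2.4,interpolation=cv2.INTER_CUBIC))"
```

```text
clock: 1.7
position: [0.5957, -0.2492, 0.2593]
eef_rot: [0.76, 0.65, -0.0, -0.0]
wrist_force: [-0.8, 0.0, -0.2]
opening: 0.0915
```

View pics/w2z.png

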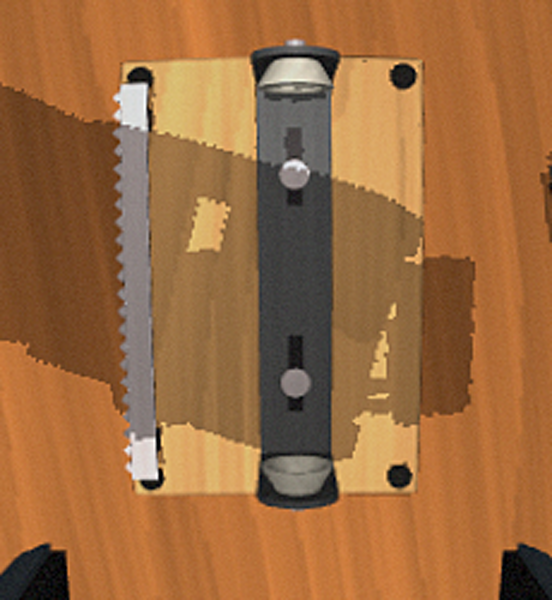

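Run:
```python
from h import *
im,D,K,T=load("w2")
P=cloud(K,T,D,True)
print("table z",np.nanmedian(P[200:220,150:190].reshape(-1,3),0), "board z",np.nanmedian(P[200:215,262:275].reshape(-1,3),0))
a=np.radians(-8.9);X=np.array([np.cos(a),np.sin(a)]);Y=np.array([-np.sin(a),np.cos(a)])
O=np.array([0.605,-0.196])
Q=P[...,:2]-O; hx=Q@X; hy=Q@Y; z=P[...,2]
# board corners by z-color
g=cv2.cvtColor(im,cv2.COLOR_BGR2HSV)
m=(z>0.085)&(abs(hx)<0.03)&(abs(hy)<0.12)
for nm,mm in(("+",m&(hy>0)),("-",m&(hy<0))):
    print(nm,mm.sum(),"hx",hx[mm].min(),hx[mm].max(),"hy",hy[mm].min(),hy[mm].max(),"z",np.percentile(z[mm],[5,50,98]))
    for lo in np.arange(0.085,0.1,0.002):
        k=mm&(z>=lo)&(z<lo+.002)
        if k.sum()>3: print("  z%.3f n%d hy %.4f..%.4f  hx %.4f..%.4f"%(lo,k.sum(),hy[k].min(),hy[k].max(),hx[k].min(),hx[k].max()))
# cheek edges by grayscale columns
np.save("pics/hxyz.npy",np.stack([hx,hy,z],-1))
# yoke base strip (dark): edges -> axis line x
c=np.array([[121,62],[421,58],[415,493],[133,493]])/2.4+[200,40]
b=plane(K,T,c[:,0],c[:,1],0.016,True);print(b.round(4),b.mean(0))
for i,j in((0,3),(1,2)):
    e=b[i]-b[j];print(np.degrees(np.arctan2(-e[0],e[1])),np.linalg.norm(e))
for i,j in((1,0),(2,3)):
    e=b[i]-b[j];print(np.degrees(np.arctan2(e[1],e[0])),np.linalg.norm(e))
```

```text
table z [ 0.41143265 -0.22438258  0.00206484] board z [ 0.53855422 -0.24042798  0.01744958]
+ 463 hx -0.013441551098295658 0.019382428637230335 hy 0.08151682369999565 0.09994154593583265 z [0.08591637 0.09287202 0.09863974]
  z0.085 n37 hy 0.0815..0.0999  hx -0.0134..0.0194
  z0.087 n45 hy 0.0821..0.0959  hx -0.0134..0.0184
  z0.089 n76 hy 0.0818..0.0961  hx -0.0124..0.0182
  z0.091 n80 hy 0.0825..0.0959  hx -0.0123..0.0172
  z0.093 n101 hy 0.0820..0.0956  hx -0.0096..0.0154
  z0.095 n70 hy 0.0819..0.0961  hx -0.0078..0.0134
  z0.097 n50 hy 0.0825..0.0956  hx -0.0051..0.0099
  z0.099 n4 hy 0.0925..0.0951  hx 0.0028..0.0054
- 29294 hx -0.029996693284143446 0.02999690571710372 hy -0.08639901699135832 -0.01945656658582068 z [0.35369175 0.37687571 0.38995745]
  z0.085 n21 hy -0.0864..-0.0683  hx -0.0093..0.0209
  z0.087 n51 hy -0.0819..-0.0682  hx -0.0122..0.0188
  z0.089 n62 hy -0.0821..-0.0687  hx -0.0102..0.0188
  z0.091 n90 hy -0.0821..-0.0684  hx -0.0092..0.0177
  z0.093 n69 hy -0.0817..-0.0685  hx -0.0082..0.0166
  z0.095 n57 hy -0.0821..-0.0683  hx -0.0063..0.0136
  z0.097 n36 hy -0.0815..-0.0687  hx -0.0034..0.0108
[[ 0.546  -0.0792  0.016 ]
 [ 0.6826 -0.0992  0.016 ]
 [ 0.6517 -0.3059  0.016 ]
 [ 0.5147 -0.2845  0.016 ]] [ 0.59876092 -0.19219117  0.016     ]
-8.65587932077449 0.20770003873781492
-8.491008626401333 0.20899911549832986
-8.32955079705785 0.13808837227962117
-8.86728963163014 0.1386884784170732
```

```bash
python3 -c "
from h import *
go([0.540,0.12,0.26],91)"
```

```text
t 1.75 pos [ 0.5957 -0.25    0.2594] shift [0.3569, -0.1124, -0.0006] turn [-0.0001, 0.0001, -0.0551] rows 8.973760330121372 1.384688567200945
```

```bash
python3 -m jog '[[1,[0.04,-0.0125,0],[0,0,-0.02]],[1,[0.357,-0.112,0],[0,0,-0.055]],[1,[0.357,-0.112,0],[0,0,-0.055]],[1,[0.357,-0.112,0],[0,0,-0.055]],[1,[0.357,-0.112,0],[0,0,-0.055]],[1,[0.357,-0.112,0],[0,0,-0.055]],[1,[0.357,-0.112,0],[0,0,-0.055]],[1,[0.357,-0.112,0],[0,0,-0.055]],[1,[0.357,-0.112,0],[0,0,-0.055]],[1,[0.357,-0.112,0],[0,0,-0.055]]]'
python3 -m jog '[[1,[0,0,0],[0,0,0]],[1,[0,0,0],[0,0,0]]]'
python3 - <<'E'
from h import *
im,D,K,T=snap('wrist','w3')
P=cloud(K,T,D,True);z=P[...,2]
m=(z>0.025)&(z<.09)&(abs(P[...,0]-.54)<.05)&(abs(P[...,1]-.19)<.1)
q=P[m];print(m.sum(),q.min(0),q.max(0))
r=q[(q[:,2]>.05)]
print("roll y",r[:,1].min(),r[:,1].max(),"top",np.percentile(r[:,2],95))
# crest: per y slice, midpoint of x extent at z>.05
ys=np.arange(.15,.235,.005);c=[]
for y in ys:
    k=r[abs(r[:,1]-y)<.003]
    if len(k)>10:c.append((y,(k[:,0].min()+k[:,0].max())/2,k[:,0].max()-k[:,0].min(),np.percentile(k[:,2],95)))
c=np.array(c);print(c.round(4));f=np.polyfit(c[:,0],c[:,1],1);print("x=",f,"angle",90-np.degrees(np.arctan(f[0])))
go([0,0,0],91)
E
```

```text
clock: 2.58
position: [0.5403, 0.1244, 0.2596]
eef_rot: [0.7, 0.714, 0.0, -0.0]
wrist_force: [0.8, -1.0, -0.8]
opening: 0.0913
clock: 2.75
position: [0.5412, 0.1196, 0.2594]
eef_rot: [0.701, 0.713, -0.0, 0.0]
wrist_force: [0.5, -0.3, 0.0]
opening: 0.0911
6041 [0.51314717 0.11158266 0.03787699] [0.57312912 0.28147864 0.06954976]
roll y 0.12503835549080178 0.2447741276265576 top 0.0674944854328747
[[0.15   0.5455 0.0517 0.0676]
 [0.155  0.5448 0.0504 0.0673]
 [0.16   0.5447 0.0503 0.0674]
 [0.165  0.5446 0.0502 0.0673]
 [0.17   0.5446 0.0502 0.0674]
 [0.175  0.5445 0.05   0.0675]
 [0.18   0.5438 0.051  0.0674]
 [0.185  0.5438 0.0509 0.0675]
 [0.19   0.5432 0.0497 0.0674]
 [0.195  0.5431 0.0497 0.0674]
 [0.2    0.5425 0.0507 0.0675]
 [0.205  0.5424 0.0506 0.0675]
 [0.21   0.5423 0.0505 0.0676]
 [0.215  0.5422 0.0505 0.0675]
 [0.22   0.5416 0.0515 0.0674]
 [0.225  0.5416 0.0515 0.0675]
 [0.23   0.5415 0.0514 0.0677]]
x= [-0.05107088  0.55303014] angle 92.92360567452076
t 2.8 pos [0.5413 0.1192 0.2594] shift [-0.1105, -0.5431, 0.2595] turn [-0.0, 0.0001, -0.0005] rows 14.674655723094784 0.011789618554470933
```

View pics/w3.png

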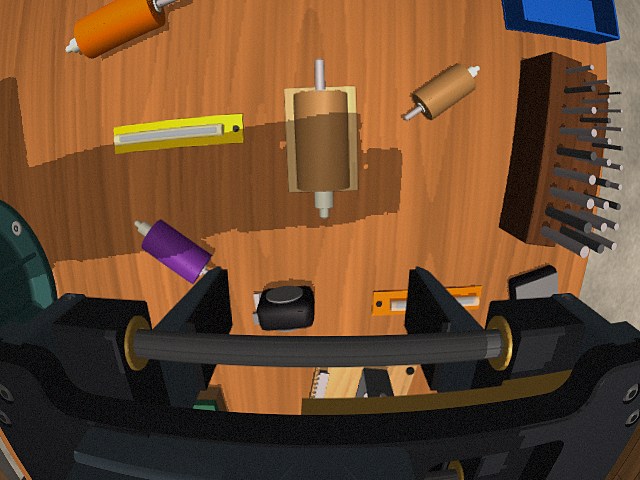

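```bash
python3 -c "
from h import *
go([0.5431,0.1945,0.12],92.9)"
```

```text
t 2.8 pos [0.5413 0.1192 0.2594] shift [0.0753, 0.003, 0.1394] turn [-0.0, 0.0001, -0.011] rows 3.799277500053251 0.27696300452889533
```

```bash
python3 -m jog '[[1,[0.025,0.001,0.03],[0,0,-0.011]],[1,[0.055,0.003,0.06],[0,0,-0.011]],[1,[0.0755,0.003,0.09],[0,0,-0.011]],[1,[0.0755,0.003,0.12],[0,0,-0.011]],[1,[0.0755,0.003,0.138],[0,0,-0.011]],[1,[0.0755,0.003,0.138],[0,0,-0.011]],[1,[0.0755,0.003,0.138],[0,0,-0.011]],[1,[0.0755,0.003,0.138],[0,0,-0.011]]]'
python3 - <<'E'
from h import *
im,D,K,T=snap('wrist','w4')
go([0.5431,0.1945,0.0195],92.9)
E
```

```text
clock: 3.47
position: [0.5437, 0.1955, 0.1227]
eef_rot: [0.689, 0.725, 0.001, 0.0]
wrist_force: [0.2, -0.6, -0.2]
opening: 0.0914
t 3.5167 pos [0.5439 0.1957 0.1231] shift [-0.0012, -0.0011, 0.1036] turn [0.0007, -0.0002, 0.0] rows 2.4847983279049717 0.018118593366482215
```

View pics/w4.png

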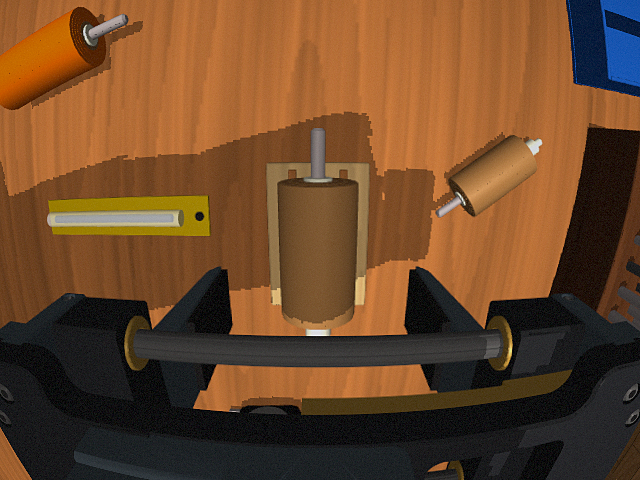

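```bash
python3 -m jog '[[1,[-0.001,-0.001,0.03],[0,0,0]],[1,[-0.001,-0.001,0.06],[0,0,0]],[1,[-0.001,-0.001,0.08],[0,0,0]],[1,[-0.001,-0.001,0.095],[0,0,0]],[1,[-0.001,-0.001,0.102],[0,0,0]],[1,[-0.001,-0.001,0.102],[0,0,0]],[1,[-0.001,-0.001,0.102],[0,0,0]]]'
```

```text
clock: 4.1
position: [0.5425, 0.1953, 0.0206]
eef_rot: [0.689, 0.725, 0.001, 0.0]
wrist_force: [-0.1, 0.0, -0.1]
opening: 0.0911
```

```bash
python3 -m jog '[[0.7,[0,0,0],[0,0,0]],[0.5,[0,0,0],[0,0,0]],[0.5,[0,0,0],[0,0,0]],[0.5,[0,0,0],[0,0,0]],[0.5,[0,0,0],[0,0,0]],[0.5,[0,0,0],[0,0,0]]]' 50
```

```text
clock: 4.6
position: [0.5427, 0.1955, 0.02]
eef_rot: [0.688, 0.725, 0.001, 0.001]
wrist_force: [1.6, 0.4, -2.3]
opening: 0.0554
```

```bash
python3 -m jog '[[0.3,[0,0,-0.005],[0,0,0]],[0.3,[0,0,-0.02],[0,0,0]],[0.3,[0,0,-0.05],[0,0,0]],[0.3,[0,0,-0.09],[0,0,0]],[0.3,[0,0,-0.13],[0,0,0]],[0.3,[0,0,-0.17],[0,0,0]],[0.3,[0,0,-0.19],[0,0,0]],[0.3,[0,0,-0.19],[0,0,0]],[0.3,[0,0,-0.19],[0,0,0]]]' 60
python3 - <<'E'
from h import *
from workcell import manip
im,D,K,T=snap('wrist','w5')
s=manip.sense();Rc=R.from_quat(s["eef_rot"]);print(s["wrist_force"],s["position"],s["opening"])
P=cloud(K,T,D,True)
L=(P-s["position"])@Rc.as_matrix()   # tool coords
m=(abs(L[...,1])<.035)&(L[...,2]>-.06)&(L[...,2]<0.01)&(abs(L[...,0])<.12)
q=L[m];print(q.min(0),q.max(0))
for x in list(np.arange(-.02,.09,.005)):
    k=q[abs(q[:,0]-x)<.0026]
    if len(k)>4: print(round(x,3),len(k),"y",k[:,1].min().round(4),k[:,1].max().round(4),"z top",np.percentile(k[:,2],3).round(4))
E
```

```text
clock: 5.35
position: [0.5415, 0.1953, 0.2101]
eef_rot: [0.688, 0.725, 0.001, 0.0]
wrist_force: [-0.2, 0.5, -3.9]
opening: 0.0553
[-0.01219767 -0.02871529 -4.34057465] [0.54075252 0.19501653 0.2085123 ] 0.055514819772849715
[-0.04460916 -0.03499915 -0.05997856] [0.08599774 0.03498467 0.00578114]
-0.02 949 y -0.0255 0.0262 z top -0.0491
-0.015 1066 y -0.031 0.0313 z top -0.0586
-0.01 726 y -0.031 0.0314 z top -0.059
-0.005 325 y -0.0312 0.0315 z top -0.0595
0.0 341 y -0.031 0.0313 z top -0.0594
0.005 948 y -0.0277 0.0283 z top -0.0488
0.01 1683 y -0.0304 0.0306 z top -0.0517
0.015 2857 y -0.0349 0.0348 z top -0.0587
0.02 2610 y -0.035 0.035 z top -0.0573
0.025 1563 y -0.0279 0.0281 z top -0.0491
0.03 1626 y -0.027 0.0277 z top -0.0491
0.035 1677 y -0.0278 0.0281 z top -0.0491
0.04 1753 y -0.0271 0.0281 z top -0.0491
0.045 1808 y -0.0278 0.0281 z top -0.049
0.05 3390 y -0.0272 0.0277 z top -0.0483
0.055 305 y -0.0051 0.0049 z top -0.027
0.06 300 y -0.0047 0.0049 z top -0.0265
0.065 310 y -0.0046 0.0048 z top -0.0269
0.07 304 y -0.0046 0.0048 z top -0.0265
0.075 299 y -0.0042 0.0048 z top -0.0265
0.08 306 y -0.0046 0.0048 z top -0.0265
0.085 192 y -0.0046 0.0051 z top -0.0263
```

View pics/w5.png

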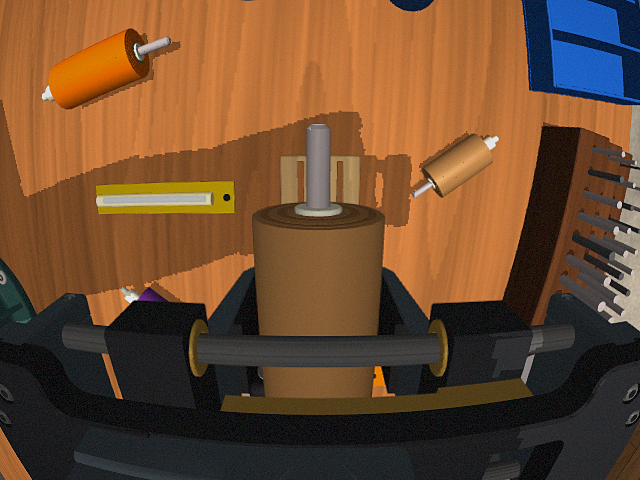

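```bash
cat >> h.py <<'E'
C=np.array([0.6095,-0.1899,0.080]);YAW=-8.6
OFF=np.array([-0.001,0,-0.0195])
def frame(yaw=None):
    a=np.radians(YAW if yaw is None else yaw)
    return np.array([np.cos(a),np.sin(a),0]),np.array([-np.sin(a),np.cos(a),0])
def place(x,y,z,th):
    """mm in holder frame about cups' middle, plain end up by th deg"""
    from workcell import manip
    X,Y=frame();s=manip.sense();Rc=R.from_quat(s["eef_rot"])
    Rt=R.from_matrix(np.stack([Y,np.cross([0,0,-1.],Y),[0,0,-1.]],1))*R.from_euler('y',-th,degrees=True)
    mid=C+(x*X+y*Y)/1000+[0,0,z/1000]
    tcp=mid-Rt.apply(OFF)
    sh=Rc.inv().apply(tcp-s["position"]);rv=(Rc.inv()*Rt).as_rotvec()/np.pi
    print("shift",sh.round(4).tolist(),"turn",rv.round(4).tolist(),"rows",(np.linalg.norm(sh)/.0417).round(1),(np.linalg.norm(rv)*180/7.16).round(1))
    where()
def where():
    from workcell import manip
    X,Y=frame();s=manip.sense();Rc=R.from_quat(s["eef_rot"])
    m=s["position"]+Rc.apply(OFF)-C;ax=Rc.apply([1,0,0])
    f=s["wrist_force"]
    print("t %.2f mid xyz mm"%s["clock"],(1000*np.array([m@X,m@Y,m[2]])).round(2),"tilt",np.degrees(np.arcsin(-ax[2])).round(2),"yawerr",np.degrees(np.arcsin(ax@X)).round(2),"F xyz",np.array([f@X,f@Y,f[2]]).round(2),"M",np.array([s["torque"]@X,s["torque"]@Y,s["torque"][2]]).round(3),"open",round(s["opening"],4))
E
python3 -c "
from h import *
place(0,-25,110,0)"
```

```text
shift [-0.4115, 0.0438, 0.0381] turn [-0.0004, 0.0001, 0.0644] rows 10.0 1.6
t 5.40 mid xyz mm [-125.31  369.34  148.01] tilt 0.02 yawerr -11.59 F xyz [-0.01 -0.03 -4.34] M [-0.004 -0.104 -0.022] open 0.0555
```

```bash
python3 -m jog '[[0.3,[-0.02,0.002,0],[0,0,0.01]],[0.3,[-0.06,0.006,0],[0,0,0.02]],[0.3,[-0.1,0.0105,0],[0,0,0.03]],[0.3,[-0.14,0.015,0],[0,0,0.04]],[0.3,[-0.18,0.019,0],[0,0,0.05]],[0.3,[-0.22,0.0235,0],[0,0,0.06]],[0.3,[-0.26,0.028,0],[0,0,0.0644]],[0.3,[-0.3,0.032,0],[0,0,0.0644]],[0.3,[-0.34,0.036,0],[0,0,0.0644]],[0.3,[-0.36,0.038,0.01],[0,0,0.0644]]]'
python3 -c "
from h import *
place(0,-25,110,0)"
```

```text
clock: 6.23
position: [0.5983, -0.1661, 0.1984]
eef_rot: [0.759, 0.651, -0.0, -0.0]
wrist_force: [0.7, -0.0, -2.9]
opening: 0.055
shift [-0.0459, 0.0148, 0.0279] turn [-0.0002, 0.0001, -0.0006] rows 1.3 0.0
t 6.23 mid xyz mm [-14.63  20.9  137.94] tilt 0.02 yawerr 0.11 F xyz [ 0.68  0.06 -2.92] M [-0.024 -0.094  0.019] open 0.055
```

```bash
python3 -m jog '[[0.3,[-0.025,0.008,0.014],[0,0,0]],[0.3,[-0.046,0.0145,0.028],[0,0,0]],[0.3,[-0.046,0.0145,0.028],[0,0,0]],[0.3,[-0.046,0.0145,0.028],[0,0,0]],[0.3,[-0.046,0.0145,0.028],[0,0,0]]]'
python3 - <<'E'
from h import *
where()
im,D,K,T=snap('wrist','w6');where()
E
```

```text
clock: 6.65
position: [0.6048, -0.2093, 0.1699]
eef_rot: [0.758, 0.652, -0.001, -0.001]
wrist_force: [-0.1, 0.2, -3.4]
opening: 0.055
t 6.65 mid xyz mm [ -1.67 -20.85 109.38] tilt -0.04 yawerr 0.02 F xyz [-0.09  0.19 -3.43] M [-0.03  -0.057  0.033] open 0.055
t 6.70 mid xyz mm [ -1.3  -20.61 110.13] tilt -0.03 yawerr -0.01 F xyz [ 0.01  0.49 -3.81] M [-0.001 -0.069  0.028] open 0.0554
```

View pics/w6.png

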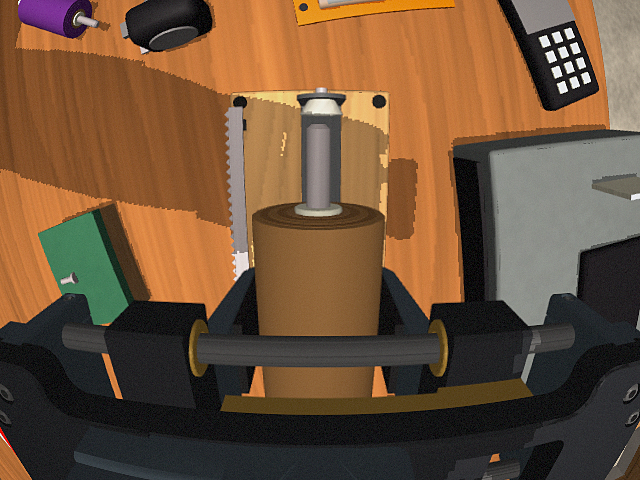

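```bash
cat > meas.py <<'E'
from h import *
import sys
im,D,K,T=load(sys.argv[1])
P=cloud(K,T,D,True);X,Y=frame()
Q=P-C;hx=Q@X*1000;hy=Q@Y*1000;z=P[...,2]*1000
reg=(abs(hx)<30)&(hy>60)&(hy<110)
m=reg&(z>75)&(z<103)
if m.sum():
  print("cup/cheek n",m.sum(),"top",np.percentile(z[m],98).round(1),"hy",np.percentile(hy[m],[0.5,99.5]).round(1))
  for lo in range(76,102,3):
    k=m&(z>=lo)&(z<lo+3)
    if k.sum()>5: print(" z",lo,"hy %.1f..%.1f hx %.1f..%.1f mid %.2f"%(hy[k].min(),hy[k].max(),hx[k].min(),hx[k].max(),(hx[k].min()+hx[k].max())/2))
k=(abs(hx)<60)&(hy<-60)
b=(abs(z-17.5)<3)&(hy>20)&(hy<90)&(abs(hx)<110)
for y in (30,50,70,85):
    s=b&(abs(hy-y)<2)
    print(" board at y",y,hx[s].min().round(1),hx[s].max().round(1), "z",np.median(z[s]).round(1))
E
python3 meas.py w6
python3 - <<'E'
from h import *
im,D,K,T=load("w6");P=cloud(K,T,D,True);X,Y=frame();Q=P-C;hx=Q@X*1000;hy=Q@Y*1000;z=P[...,2]*1000
m=(z>160)&(abs(hx)<12)&(hy>33)&(hy<80)
print("pin: tip hy",hy[m].max())
for y in range(38,68,5):
    k=m&(abs(hy-y)<2.5);print(y,hx[k].min().round(2),hx[k].max().round(2),np.percentile(z[k],97).round(1))
E
```

```text
cup/cheek n 914 top 98.6 hy [75.5 93.6]
 z 76 hy 75.9..86.1 hx -17.2..15.1 mid -1.04
 z 79 hy 79.3..92.7 hx -4.5..16.9 mid 6.19
 z 82 hy 75.6..93.9 hx -17.4..16.8 mid -0.31
 z 85 hy 75.4..93.6 hx -16.6..15.8 mid -0.42
 z 88 hy 75.4..89.1 hx -15.8..15.0 mid -0.39
 z 91 hy 75.7..89.4 hx -14.3..13.5 mid -0.40
 z 94 hy 75.6..89.5 hx -12.2..11.3 mid -0.43
 z 97 hy 75.5..89.5 hx -8.8..6.6 mid -1.09
 board at y 30 -68.3 58.5 z 17.3
 board at y 50 -67.7 58.9 z 17.4
 board at y 70 -65.5 59.6 z 17.4
 board at y 85 -67.8 58.4 z 17.3
pin: tip hy 65.84326729098167
38 -7.14 2.43 194.7
43 -7.14 2.39 195.0
48 -7.06 2.36 194.9
53 -6.99 2.33 194.9
58 -7.04 2.32 194.8
63 -7.05 2.29 194.8
```

```bash
sed -i 's/^C=.*;YAW/C=np.array([0.6095,-0.1899,0.080])+0.0008*np.array([0.1495,0.9888,0]);YAW/; s/^OFF=.*/OFF=np.array([-0.001,0,-0.0187])/' h.py
python3 - <<'E'
from h import *
im,D,K,T=load("w2");P=cloud(K,T,D,True);X,Y=frame();Q=P-C;hx=Q@X*1000;hy=Q@Y*1000;z=P[...,2]*1000
for s in(1,-1):
  m=(abs(hx)<30)&(s*hy>60)&(s*hy<110)&(z>75)&(z<103)
  for lo in range(82,100,3):
    k=m&(z>=lo)&(z<lo+3)
    if k.sum()>5: print(s,lo,"hy %.1f..%.1f hx %.1f..%.1f mid %.2f"%(hy[k].min(),hy[k].max(),hx[k].min(),hx[k].max(),(hx[k].min()+hx[k].max())/2))
place(0,-22,28+40,14)
E
```

```text
1 82 hy 74.5..92.8 hx -17.5..16.4 mid -0.54
1 85 hy 74.1..92.4 hx -16.5..16.3 mid -0.08
1 88 hy 74.4..88.5 hx -15.4..15.2 mid -0.12
1 91 hy 74.8..88.3 hx -15.4..14.2 mid -0.60
1 94 hy 74.4..88.5 hx -11.8..11.4 mid -0.19
1 97 hy 75.0..88.1 hx -8.2..6.8 mid -0.67
-1 82 hy -94.5..-75.0 hx -17.3..17.0 mid -0.11
-1 85 hy -93.9..-75.9 hx -16.2..16.9 mid 0.36
-1 88 hy -89.6..-75.8 hx -16.1..14.8 mid -0.66
-1 91 hy -89.5..-75.9 hx -13.2..13.7 mid 0.26
-1 94 hy -89.6..-75.8 hx -11.2..10.7 mid -0.26
-1 97 hy -89.0..-76.2 hx -7.4..6.8 mid -0.29
shift [-0.0052, 0.0014, 0.041] turn [-0.0005, -0.0779, 0.0001] rows 1.0 2.0
t 6.70 mid xyz mm [ -1.31 -21.41 109.33] tilt -0.03 yawerr -0.01 F xyz [ 0.01  0.49 -3.81] M [-0.001 -0.069  0.028] open 0.0554
```

```bash
python3 -c "
from h import *
place(0.2,-15.5,60,14)"
```

```text
shift [0.0013, 0.0016, 0.049] turn [-0.0005, -0.0779, 0.0001] rows 1.2 2.0
t 6.70 mid xyz mm [ -1.31 -21.41 109.33] tilt -0.03 yawerr -0.01 F xyz [ 0.01  0.49 -3.81] M [-0.001 -0.069  0.028] open 0.0554
```

```bash
python3 -m jog '[[0.3,[0,0.001,0.012],[0,-0.02,0]],[0.3,[0,0.0016,0.025],[0,-0.04,0]],[0.3,[0.001,0.0016,0.037],[0,-0.06,0]],[0.3,[0.0013,0.0016,0.049],[-0.0005,-0.0779,0]],[0.3,[0.0013,0.0016,0.049],[-0.0005,-0.0779,0]],[0.3,[0.0013,0.0016,0.049],[-0.0005,-0.0779,0]],[0.3,[0.0013,0.0016,0.049],[-0.0005,-0.0779,0]]]'
python3 - <<'E'
from h import *
where();im,D,K,T=snap('wrist','w7');place(0.2,-15.5,20.5,14)
E
python3 meas.py w7
python3 - <<'E'
from h import *
im,D,K,T=load("w7");P=cloud(K,T,D,True);X,Y=frame();Q=P-C;hx=Q@X*1000;hy=Q@Y*1000;z=P[...,2]*1000
m=(z>107)&(abs(hx)<10)&(hy>40)&(hy<95)
print("pin tip hy",hy[m].max())
for y in range(45,75,5):
    k=m&(abs(hy-y)<2.5)
    if k.sum()>5: print(y,hx[k].min().round(2),hx[k].max().round(2),np.percentile(z[k],97).round(1))
E
```

```text
clock: 7.28
position: [0.608, -0.2085, 0.1234]
eef_rot: [0.752, 0.647, -0.091, 0.08]
wrist_force: [0.1, -1.3, -4.2]
opening: 0.0556
t 7.28 mid xyz mm [  1.3  -15.91  61.77] tilt 13.92 yawerr -0.0 F xyz [ 0.32 -1.22 -4.17] M [ 0.26  -0.07  -0.026] open 0.0556
shift [0.0108, -0.0014, 0.0401] turn [0.0009, -0.0003, -0.0002] rows 1.0 0.0
t 7.33 mid xyz mm [  1.44 -16.34  62.01] tilt 13.94 yawerr 0.04 F xyz [ 0.48 -0.48 -3.65] M [ 0.25  -0.099  0.022] open 0.0554
cup/cheek n 1877 top 98.6 hy [74.5 93.5]
 z 76 hy 88.2..88.5 hx -17.2..16.4 mid -0.40
 z 79 hy 78.2..93.5 hx -16.1..15.8 mid -0.16
 z 82 hy 74.8..93.6 hx -16.7..15.9 mid -0.38
 z 85 hy 74.8..93.2 hx -16.5..15.9 mid -0.32
 z 88 hy 74.3..88.3 hx -15.8..15.2 mid -0.34
 z 91 hy 74.3..88.4 hx -14.2..13.5 mid -0.32
 z 94 hy 74.4..88.4 hx -12.0..11.9 mid -0.07
 z 97 hy 74.8..88.2 hx -8.7..7.6 mid -0.53
 board at y 30 -69.1 59.1 z 17.3
 board at y 50 -69.7 59.3 z 17.4
 board at y 70 -65.8 59.3 z 17.2
 board at y 85 -79.5 59.1 z 17.3
pin tip hy 69.03914282008088
45 -4.16 5.32 133.4
50 -4.15 5.3 132.1
55 -4.1 5.27 130.8
60 -4.1 5.24 129.7
65 -4.11 5.21 128.4
70 -2.83 3.97 127.2
```

View pics/w7.png

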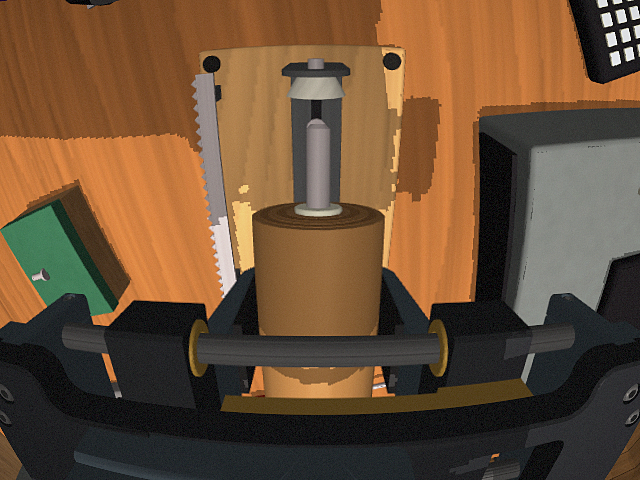

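```bash
python3 -m jog '[[0.3,[0.0025,0,0.0065],[0,0,0]],[0.3,[0.004,-0.0005,0.013],[0,0,0]],[0.3,[0.0058,-0.001,0.02],[0,0,0]],[0.3,[0.0075,-0.001,0.027],[0,0,0]],[0.3,[0.009,-0.001,0.033],[0,0,0]],[0.3,[0.0103,-0.001,0.038],[0,0,0]],[0.3,[0.0108,-0.001,0.040],[0,0,0]],[0.3,[0.0108,-0.001,0.040],[0,0,0]],[0.3,[0.0108,-0.001,0.040],[0,0,0]],[0.3,[0.0108,-0.001,0.040],[0,0,0]]]'
python3 - <<'E'
from h import *
where();im,D,K,T=snap('wrist','w8');where()
E
python3 meas.py w8
python3 - <<'E'
from h import *
im,D,K,T=load("w8");P=cloud(K,T,D,True);X,Y=frame();Q=P-C;hx=Q@X*1000;hy=Q@Y*1000;z=P[...,2]*1000
m=(z>75)&(abs(hx)<8)&(hy>40)&(hy<73)
print("pin tip hy",hy[m].max())
for y in range(45,75,5):
    k=m&(abs(hy-y)<2.5)
    if k.sum()>5: print(y,hx[k].min().round(2),hx[k].max().round(2),np.percentile(z[k],97).round(1))
cv2.imwrite('pics/w8z.png',cv2.resize(im[20:240,200:430],None,fx=2.4,fy=2.4,interpolation=cv2.INTER_CUBIC))
s,_,_,_=snap('scene','s8');cv2.imwrite('pics/s8z.png',cv2.resize(s[200:340,160:340],None,fx=4,fy=4,interpolation=cv2.INTER_CUBIC))
E
```

```text
clock: 8.17
position: [0.607, -0.208, 0.0813]
eef_rot: [0.752, 0.647, -0.092, 0.08]
wrist_force: [0.0, 0.4, -3.4]
opening: 0.0549
t 8.17 mid xyz mm [  0.17 -15.51  19.7 ] tilt 14.03 yawerr 0.02 F xyz [-0.03  0.38 -3.44] M [ 0.258 -0.057 -0.008] open 0.0549
t 8.22 mid xyz mm [  0.17 -15.55  19.76] tilt 14.02 yawerr 0.03 F xyz [-0.78  0.01 -3.78] M [ 0.252 -0.104 -0.008] open 0.0552
cup/cheek n 3766 top 98.4 hy [60.3 93.3]
 z 76 hy 76.0..88.7 hx -16.7..16.4 mid -0.12
 z 79 hy 60.2..93.2 hx -15.8..15.2 mid -0.28
 z 82 hy 60.0..93.4 hx -17.0..16.5 mid -0.22
 z 85 hy 60.0..93.5 hx -17.0..16.3 mid -0.35
 z 88 hy 62.0..88.6 hx -16.2..15.6 mid -0.31
 z 91 hy 74.5..88.5 hx -14.4..13.8 mid -0.30
 z 94 hy 74.4..88.6 hx -12.0..11.3 mid -0.33
 z 97 hy 75.0..88.6 hx -8.3..9.7 mid 0.68
 board at y 30 -70.2 59.3 z 17.4
 board at y 50 -70.4 59.8 z 17.4
 board at y 70 -65.6 59.1 z 17.2
 board at y 85 -79.8 59.3 z 17.3
pin tip hy 69.57043400515435
45 -5.27 4.21 91.4
50 -5.27 4.19 89.9
55 -5.2 4.17 88.8
60 -5.58 4.14 87.7
65 -5.2 4.13 86.0
70 -4.31 3.31 84.9
```

View pics/w8z.png

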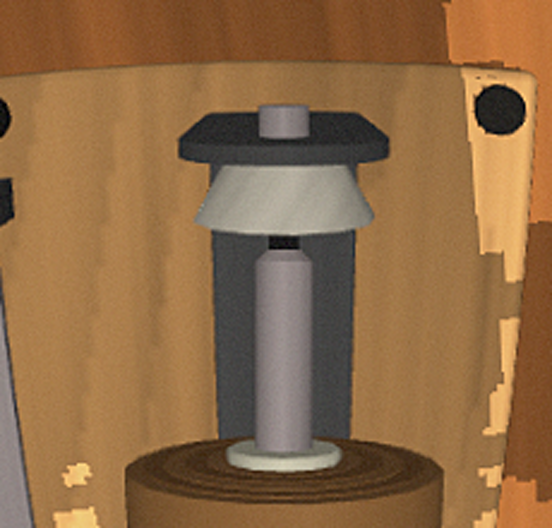

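View pics/s8z.png

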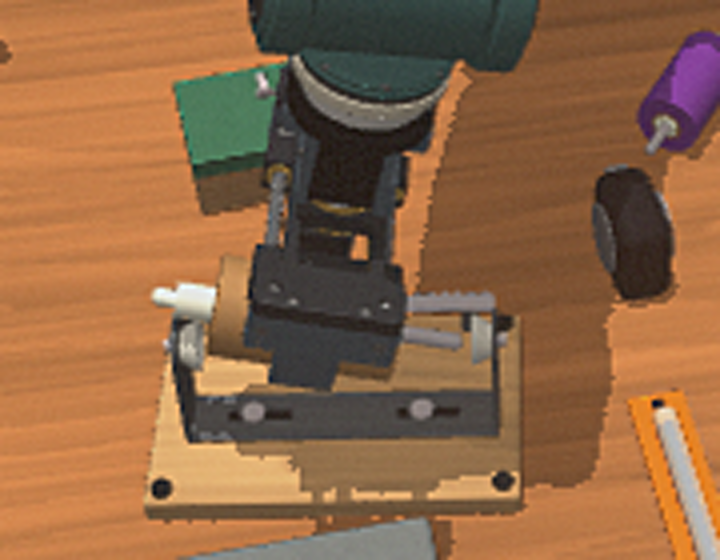

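```bash
python3 -m jog '[[0.3,[0.0016,0.0002,-0.001],[0,0,0]],[0.3,[0.0032,0.0002,-0.0016],[0,0,0]],[0.3,[0.005,0.0002,-0.002],[0,0,0]],[0.3,[0.0066,0.0002,-0.0024],[0,0,0]],[0.3,[0.0082,0.0002,-0.0028],[0,0,0]],[0.3,[0.0098,0.0002,-0.0033],[0,0,0]],[0.3,[0.0114,0.0002,-0.0037],[0,0,0]],[0.3,[0.0114,0.0002,-0.0037],[0,0,0]]]'
python3 -c "
from h import *
where()"
```

```text
clock: 8.93
position: [0.6088, -0.1959, 0.0819]
eef_rot: [0.752, 0.647, -0.092, 0.08]
wrist_force: [-0.5, -0.2, -3.4]
opening: 0.0551
t 8.93 mid xyz mm [ 0.14 -3.26 20.25] tilt 14.02 yawerr 0.01 F xyz [-0.43 -0.3  -3.36] M [ 0.255 -0.06   0.029] open 0.0551
```

```bash
python3 -m jog '[[0.3,[0.001,0,0],[0,0,0]],[0.3,[0.002,0,0],[0,0,0]],[0.3,[0.003,0,0],[0,0,0]],[0.3,[0.004,0,0],[0,0,0]],[0.3,[0.005,0,0],[0,0,0]],[0.3,[0.006,0,0],[0,0,0]],[0.3,[0.006,0,0],[0,0,0]],[0.3,[0.006,0,0],[0,0,0]]]'
python3 -c "
from h import *
where()"
```

```text
clock: 9.6
position: [0.6096, -0.1905, 0.0805]
eef_rot: [0.752, 0.647, -0.092, 0.08]
wrist_force: [-0.8, -5.1, -2.4]
opening: 0.055
t 9.60 mid xyz mm [ 0.17  2.15 18.85] tilt 14.03 yawerr 0.01 F xyz [-0.04 -5.15 -2.37] M [-0.656 -0.033 -0.031] open 0.055
```

```bash
python3 -m jog '[[0.3,[0.001,0,0],[0,0,0]],[0.3,[0.002,0,0],[0,0,0]],[0.3,[0.003,0,0],[0,0,0]],[0.3,[0.004,0,0],[0,0,0]],[0.3,[0.005,0,0],[0,0,0]],[0.3,[0.006,0,0],[0,0,0]],[0.3,[0.007,0,0],[0,0,0]],[0.3,[0.007,0,0],[0,0,0]],[0.3,[0.007,0,0],[0,0,0]]]'
python3 -c "
from h import *
where()"
```

```text
clock: 10.35
position: [0.6106, -0.1843, 0.0789]
eef_rot: [0.752, 0.647, -0.092, 0.08]
wrist_force: [-2.0, -10.3, -1.4]
opening: 0.0552
t 10.35 mid xyz mm [ 0.2   8.46 17.31] tilt 14.07 yawerr 0.01 F xyz [ -0.44 -10.46  -1.43] M [-1.486  0.003  0.018] open 0.0552
```

```bash
python3 -m jog '[[0.3,[0.001,0,0],[0,0,0]],[0.3,[0.002,0,0],[0,0,0]],[0.3,[0.003,0,0],[0,0,0]],[0.3,[0.004,0,0],[0,0,0]],[0.3,[0.004,0,0],[0,0,0]],[0.3,[0.004,0,0],[0,0,0]]]'
python3 -c "
from h import *
where();im,_,_,_=snap('wrist','w9');s,_,_,_=snap('scene','s9');cv2.imwrite('pics/s9z.png',cv2.resize(s[220:340,160:320],None,fx=4.5,fy=4.5,interpolation=cv2.INTER_CUBIC))"
```

```text
clock: 10.85
position: [0.6111, -0.1808, 0.0781]
eef_rot: [0.752, 0.647, -0.093, 0.081]
wrist_force: [-2.9, -13.7, -0.5]
opening: 0.0553
t 10.85 mid xyz mm [ 0.22 12.04 16.44] tilt 14.1 yawerr 0.01 F xyz [ -0.83 -14.01  -0.54] M [-1.908  0.056  0.074] open 0.0553
```

View pics/s9z.png

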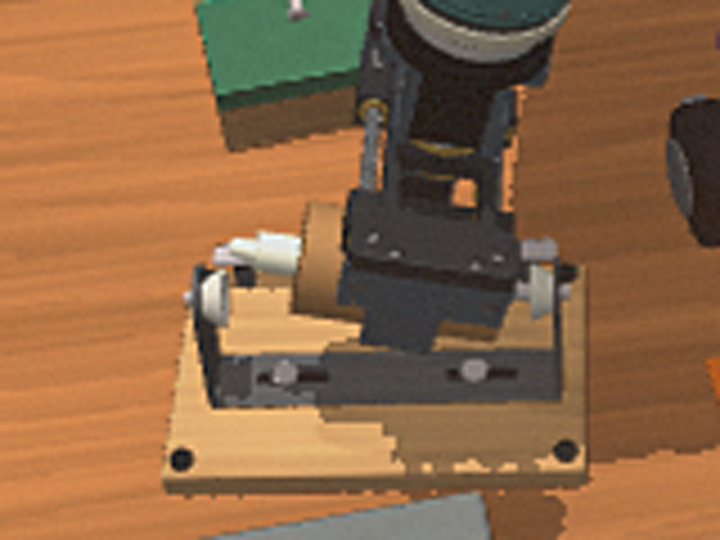

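View pics/w9.png

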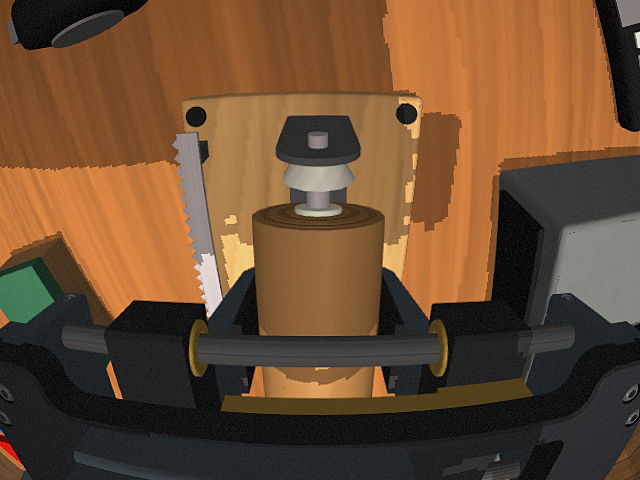

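```bash
cat > swing.py <<'E'
from h import *
from workcell import manip
import sys
ths=eval(sys.argv[1]); tipz1=float(sys.argv[2]); extra=float(sys.argv[3]) # final tip z mm, extra y mm at end
X,Y=frame();s=manip.sense();Rc=R.from_quat(s["eef_rot"])
mid=s["position"]+Rc.apply(OFF);L=0.0725
ax=Rc.apply([1,0,0]);tip=mid+L*ax;tip0=(tip-C)[2]*1000;th0=np.degrees(np.arcsin(-ax[2]))
for t in ths:
    f=(th0-t)/th0
    dR=R.from_euler('y',(th0-t),degrees=True); Rt=Rc*dR
    tp=tip+np.array([0,0,f*(tipz1-tip0)/1000])+f*extra/1000*Y
    m=tp-L*Rt.apply([1,0,0]);tcp=m-Rt.apply(OFF)
    print(t,Rc.inv().apply(tcp-s["position"]).round(4).tolist(),((Rc.inv()*Rt).as_rotvec()/np.pi).round(4).tolist(),"mid yz",((m-C)@Y*1000).round(1),((m-C)[2]*1000).round(1))
print("tip0",tip0,"y",(tip-C)@Y*1000);where()
E
python3 swing.py "[12.5,11,9.5,8,6.5,5,3.5,2,1,0]" -0.8 0.3
```

```text
12.5 [0.0006, 0.0, 0.0019] [-0.0, 0.0089, -0.0] mid yz 11.6 14.5
11 [0.0012, 0.0, 0.0037] [0.0, 0.0172, 0.0] mid yz 11.2 12.7
9.5 [0.0018, 0.0, 0.0055] [-0.0, 0.0255, -0.0] mid yz 10.9 10.9
8 [0.0025, 0.0, 0.0073] [0.0, 0.0339, 0.0] mid yz 10.7 9.1
6.5 [0.0032, 0.0, 0.009] [-0.0, 0.0422, 0.0] mid yz 10.4 7.2
5 [0.004, 0.0, 0.0108] [0.0, 0.0505, -0.0] mid yz 10.3 5.4
3.5 [0.0048, 0.0, 0.0125] [-0.0, 0.0589, -0.0] mid yz 10.2 3.5
2 [0.0057, 0.0, 0.0142] [0.0, 0.0672, 0.0] mid yz 10.1 1.7
1 [0.0063, 0.0, 0.0153] [0.0, 0.0728, -0.0] mid yz 10.1 0.4
0 [0.0069, 0.0, 0.0164] [-0.0, 0.0783, -0.0] mid yz 10.1 -0.8
tip0 -1.1942705173051682 y 82.31972068357523
t 10.95 mid xyz mm [ 0.24 12.   16.46] tilt 14.1 yawerr 0.01 F xyz [ -1.38 -11.99  -0.74] M [-1.963 -0.002  0.003] open 0.055
```

```bash
python3 -m jog '[[0.3,[0.0006,0,0.0019],[0,0.0089,0]],[0.3,[0.0013,0,0.0037],[0,0.0172,0]],[0.3,[0.0020,0,0.0055],[0,0.0255,0]],[0.3,[0.0028,0,0.0072],[0,0.0339,0]],[0.3,[0.0028,0,0.0072],[0,0.0339,0]],[0.3,[0.0028,0,0.0072],[0,0.0339,0]]]'
python3 swing.py "[6.5,5,3.5,2,1,0]" -0.8 0.3; python3 -c "
from h import *
s,D,K,T=snap('scene','s10');cv2.imwrite('pics/s10z.png',cv2.resize(s[220:340,160:320],None,fx=4.5,fy=4.5,interpolation=cv2.INTER_CUBIC))"
```

```text
clock: 11.45
position: [0.6113, -0.1802, 0.0703]
eef_rot: [0.756, 0.65, -0.052, 0.046]
wrist_force: [-3.0, -12.7, -0.9]
opening: 0.0551
6.5 [0.0006, 0.0, 0.0018] [-0.0, 0.0082, -0.0] mid yz 10.5 7.1
5 [0.0012, 0.0, 0.0036] [0.0, 0.0165, -0.0] mid yz 10.4 5.3
3.5 [0.0018, 0.0, 0.0053] [0.0, 0.0249, -0.0] mid yz 10.3 3.5
2 [0.0025, 0.0, 0.0071] [0.0, 0.0332, -0.0] mid yz 10.2 1.6
1 [0.003, 0.0, 0.0082] [-0.0, 0.0388, 0.0] mid yz 10.2 0.4
0 [0.0035, 0.0, 0.0094] [0.0, 0.0443, 0.0] mid yz 10.3 -0.8
tip0 -1.1280719492517548 y 82.46358523859548
t 11.45 mid xyz mm [ 0.25 10.67  8.93] tilt 7.98 yawerr 0.02 F xyz [ -1.03 -12.97  -0.86] M [-2.054  0.042  0.   ] open 0.0551
```

View pics/s10z.png

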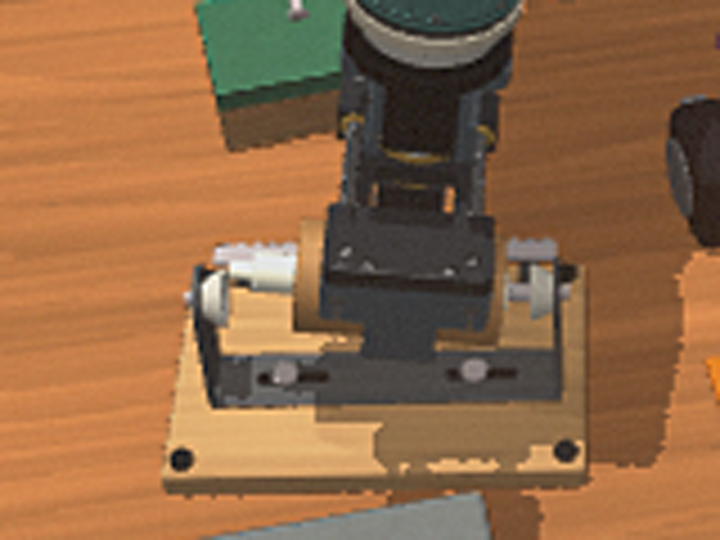

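Run:
```python
from h import *
im,D,K,T=load("s10");X,Y=frame()
W=np.linalg.inv(T)
def pr(x,y,z):
    p=C+(x*X+y*Y+np.array([0,0,z]))/1000;q=W[:3,:3]@p+W[:3,3];return (K@q)[:2]/q[2]
th=np.radians(8);mid=np.array([10.67,8.93])
tip=mid+83*np.array([-np.cos(th),np.sin(th)])
print("tip",tip)
t=tip
pts=[("tip",pr(0.2,t[0],t[1]))]
for a in range(0,360,30): pts.append(("rim-",pr(15.5*np.cos(np.radians(a)),-75.3,15.5*np.sin(np.radians(a)))))
for a in range(0,360,30): pts.append(("rim+",pr(15.5*np.cos(np.radians(a)),74.7,15.5*np.sin(np.radians(a)))))
z=cv2.resize(im[220:340,160:320],None,fx=5,fy=5,interpolation=cv2.INTER_CUBIC)
for n,p in pts:
    q=((p-[160,220]+.5)*5).astype(int); cv2.circle(z,tuple(int(v) for v in q),2,(0,0,255) if n=="tip" else (255,0,0),-1)
cv2.imwrite("pics/ov.png",z)
```

```text
tip [-71.52224971  20.48136738]
```

View pics/ov.png

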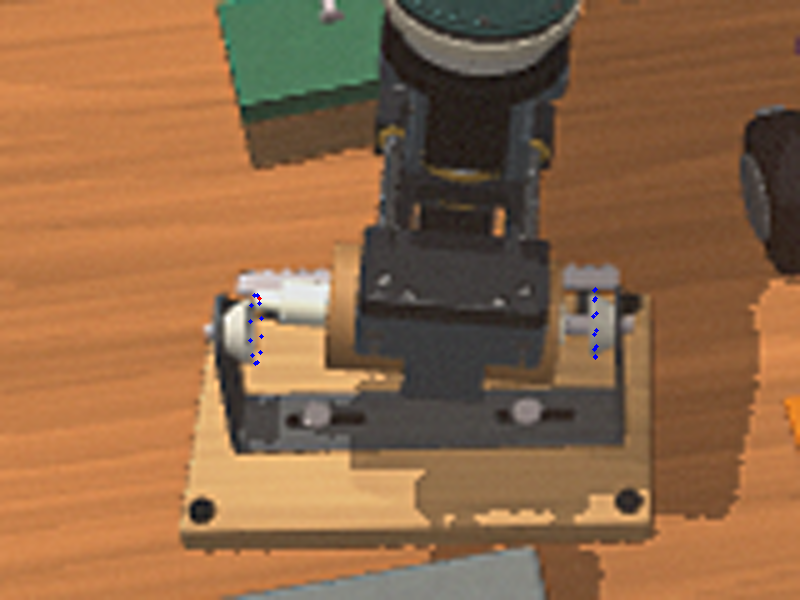

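```bash
python3 -m jog '[[0.3,[0.0007,0,0.0018],[0,0.0082,0]],[0.3,[0.0014,0,0.0036],[0,0.0165,0]],[0.3,[0.0021,0,0.0053],[0,0.0249,0]],[0.3,[0.0021,0,0.0053],[0,0.0249,0]]]'
python3 swing.py "[2,1,0]" -0.8 0
```

```text
clock: 11.83
position: [0.6114, -0.1789, 0.0644]
eef_rot: [0.758, 0.652, -0.022, 0.02]
wrist_force: [-2.0, -14.1, -1.3]
opening: 0.0551
2 [0.0005, 0.0, 0.0016] [0.0, 0.0079, 0.0] mid yz 10.4 1.5
1 [0.0008, 0.0, 0.0028] [0.0, 0.0134, 0.0] mid yz 10.3 0.4
0 [0.0012, 0.0, 0.0039] [0.0, 0.019, -0.0] mid yz 10.3 -0.8
tip0 -1.1486860759088169 y 82.81666604469606
t 11.83 mid xyz mm [ 0.24 10.45  3.17] tilt 3.42 yawerr 0.01 F xyz [  0.08 -14.22  -1.28] M [-2.279  0.055  0.038] open 0.0551
```

```bash
python3 -m jog '[[0.3,[0.0003,0,0.001],[0,0.004,0]],[0.3,[0.0005,0,0.0018],[0,0.0079,0]],[0.3,[0.0008,0,0.0028],[0,0.0134,0]],[0.3,[0.0012,0,0.0039],[0,0.019,0]],[0.3,[0.0012,0,0.0039],[0,0.019,0]],[0.3,[0.0012,0,0.0039],[0,0.019,0]]]'
python3 -c "
from h import *
where();s,D,K,T=snap('scene','s11');where();w,D,K,T=snap('wrist','w11');cv2.imwrite('pics/s11z.png',cv2.resize(s[220:340,160:320],None,fx=4.5,fy=4.5,interpolation=cv2.INTER_CUBIC))"
```

```text
clock: 12.33
position: [0.6116, -0.1779, 0.0605]
eef_rot: [0.758, 0.652, 0.0, 0.001]
wrist_force: [-2.4, -13.6, -4.0]
opening: 0.0554
t 12.33 mid xyz mm [ 0.25 10.45 -0.78] tilt 0.09 yawerr -0.01 F xyz [ -0.3  -13.79  -4.03] M [-2.406 -0.003  0.02 ] open 0.0554
t 12.38 mid xyz mm [ 0.26 10.49 -0.73] tilt 0.1 yawerr -0.01 F xyz [ -0.79 -13.45  -4.01] M [-2.434 -0.006 -0.031] open 0.0555
```

View pics/s11z.png

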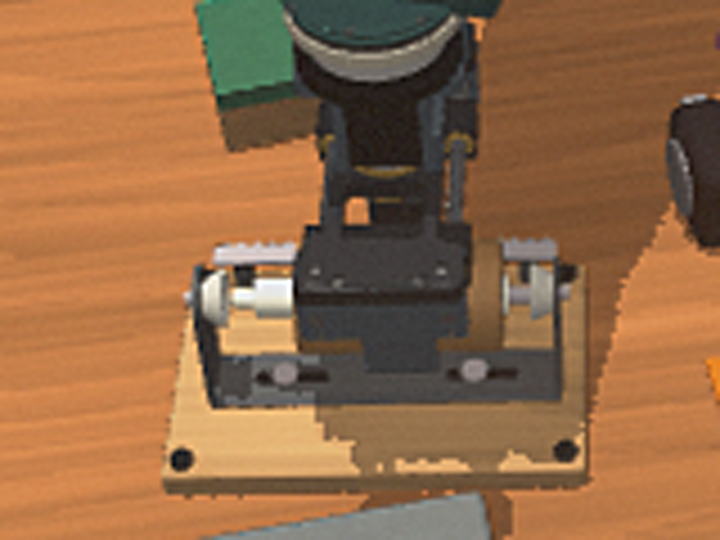

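```bash
python3 -m jog '[[0.3,[-0.001,0,0],[0,0,0]],[0.3,[-0.002,0,0],[0,0,0]],[0.3,[-0.003,0,0],[0,0,0]],[0.3,[-0.004,0,0],[0,0,0]],[0.3,[-0.005,0,0],[0,0,0]],[0.3,[-0.006,0,0],[0,0,0]],[0.3,[-0.007,0,0],[0,0,0]],[0.3,[-0.008,0,0],[0,0,0]],[0.3,[-0.009,0,0],[0,0,0]],[0.3,[-0.009,0,0],[0,0,0]]]'
python3 -c "
from h import *
where()"
```

```text
clock: 13.27
position: [0.6103, -0.1861, 0.0605]
eef_rot: [0.758, 0.652, 0.0, 0.001]
wrist_force: [-1.0, -7.6, -3.8]
opening: 0.0553
t 13.27 mid xyz mm [ 0.19  2.09 -0.82] tilt 0.05 yawerr -0.01 F xyz [ 0.12 -7.68 -3.75] M [-1.26  -0.086  0.005] open 0.0553
```

```bash
python3 -m jog '[[0.3,[-0.0005,0,0],[0,0,0]],[0.3,[-0.001,0,0],[0,0,0]],[0.3,[-0.0015,0,0],[0,0,0]],[0.3,[-0.002,0,0],[0,0,0]],[0.3,[-0.002,0,0],[0,0,0]],[0.3,[-0.002,0,0],[0,0,0]]]'
python3 -c "
from h import *
where()"
```

```text
clock: 13.77
position: [0.61, -0.1878, 0.0605]
eef_rot: [0.758, 0.652, 0.0, 0.001]
wrist_force: [-1.9, -5.0, -4.6]
opening: 0.0548
t 13.77 mid xyz mm [ 0.18  0.36 -0.81] tilt 0.04 yawerr -0.01 F xyz [-1.15 -5.26 -4.59] M [-1.03  -0.111 -0.012] open 0.0548
```

Keep easing until the plain pin's floor takes up the load.

```bash
python3 -m jog '[[0.3,[-0.0004,0,0],[0,0,0]],[0.3,[-0.0008,0,0],[0,0,0]],[0.3,[-0.0012,0,0],[0,0,0]],[0.3,[-0.0012,0,0],[0,0,0]],[0.3,[-0.0012,0,0],[0,0,0]]]'
python3 -c "
from h import *
where();where();s,D,K,T=snap('scene','s12');where();cv2.imwrite('pics/s12z.png',cv2.resize(s[220:340,160:320],None,fx=4.5,fy=4.5,interpolation=cv2.INTER_CUBIC))"
```

```text
clock: 14.18
position: [0.6099, -0.1886, 0.0605]
eef_rot: [0.758, 0.652, 0.0, 0.001]
wrist_force: [1.1, -2.7, -4.5]
opening: 0.0553
t 14.18 mid xyz mm [ 0.19 -0.48 -0.79] tilt 0.02 yawerr -0.0 F xyz [ 1.48 -2.51 -4.46] M [-0.467 -0.201  0.044] open 0.0553
t 14.18 mid xyz mm [ 0.19 -0.48 -0.79] tilt 0.02 yawerr -0.0 F xyz [ 1.48 -2.51 -4.46] M [-0.467 -0.201  0.044] open 0.0553
t 14.23 mid xyz mm [ 0.21 -0.48 -0.78] tilt 0.02 yawerr -0.0 F xyz [ 1.12 -2.51 -3.84] M [-0.386 -0.273  0.075] open 0.0551
```

View pics/s12z.png

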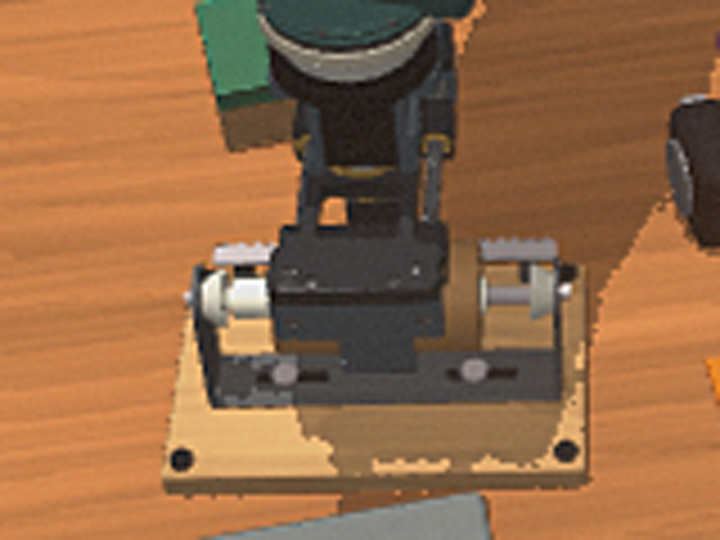

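```bash
python3 -m jog '[[0.3,[-0.0004,0,0],[0,0,0]],[0.3,[-0.0007,0,0],[0,0,0]],[0.3,[-0.0007,0,0],[0,0,0]],[0.3,[-0.0007,0,0.0003],[0,0,0]],[0.3,[-0.0007,0,0.0003],[0,0,0]]]'
python3 -c "
from h import *
where()"
```

```text
clock: 14.65
position: [0.6099, -0.1888, 0.0604]
eef_rot: [0.758, 0.652, 0.001, 0.0]
wrist_force: [1.2, 4.4, -0.2]
opening: 0.0555
t 14.65 mid xyz mm [ 0.22 -0.68 -0.88] tilt -0.02 yawerr -0.0 F xyz [ 0.57  4.52 -0.21] M [ 0.75  -0.126 -0.036] open 0.0555
```

```bash
python3 -m jog '[[0.3,[0.0002,0,0],[0,0,0]],[0.3,[0.0003,0,0],[0,0,0]],[0.3,[0.0003,0,0],[0,0,0]]]' 60
python3 -c "
from h import *
where()"
python3 -m jog '[[0.3,[0,0,0],[0,0,0]],[0.3,[0,0,0],[0,0,0]],[0.3,[0,0,0],[0,0,0]]]' 10
python3 -c "
from h import *
where()"
python3 -m jog '[[0.65,[0,0,0],[0,0,0]],[0.7,[0,0,0],[0,0,0]],[0.85,[0,0,0],[0,0,0]],[1,[0,0,0],[0,0,0]],[1,[0,0,0],[0,0,0]],[1,[0,0,0],[0,0,0]]]'
python3 -c "
from h import *
where()"
```

```text
clock: 14.9
position: [0.6099, -0.1888, 0.0604]
eef_rot: [0.758, 0.652, 0.001, 0.001]
wrist_force: [1.6, 5.6, -0.4]
opening: 0.0553
t 14.90 mid xyz mm [ 0.19 -0.68 -0.92] tilt 0.0 yawerr -0.0 F xyz [ 0.72  5.78 -0.38] M [ 0.825 -0.046  0.023] open 0.0553
clock: 15.15
position: [0.6099, -0.189, 0.0603]
eef_rot: [0.758, 0.652, 0.0, 0.001]
wrist_force: [1.4, 5.4, 0.3]
opening: 0.0558
t 15.15 mid xyz mm [ 0.19 -0.83 -0.96] tilt 0.01 yawerr -0.0 F xyz [0.61 5.53 0.32] M [ 0.877 -0.119  0.035] open 0.0558
clock: 15.65
position: [0.6098, -0.1892, 0.0603]
eef_rot: [0.758, 0.652, 0.0, 0.001]
wrist_force: [-0.1, 0.5, 0.3]
opening: 0.0876
t 15.65 mid xyz mm [ 0.17 -1.04 -1.04] tilt 0.02 yawerr -0.0 F xyz [-0.14  0.44  0.27] M [ 0.024 -0.087 -0.021] open 0.0876
```

Released. Withdraw straight up, then check.

```bash
python3 -m jog '[[1,[0,0,0],[0,0,0]],[1,[0,0,-0.01],[0,0,0]],[1,[0,0,-0.03],[0,0,0]],[1,[0,0,-0.06],[0,0,0]],[1,[0,0,-0.09],[0,0,0]],[1,[-0.02,0,-0.13],[0,0,0]],[1,[-0.05,0,-0.16],[0,0,0]],[1,[-0.05,0,-0.18],[0,0,0]],[1,[-0.05,0,-0.18],[0,0,0]],[1,[-0.05,0,-0.18],[0,0,0]]]'
python3 - <<'E'
from h import *
where();w,D,K,T=snap('wrist','w13');s,_,_,_=snap('scene','s13');t,_,_,_=snap('top','t13')
cv2.imwrite('pics/s13z.png',cv2.resize(s[200:340,150:440],None,fx=2.7,fy=2.7,interpolation=cv2.INTER_CUBIC))
P=cloud(K,T,D,True);X,Y=frame();Q=P-C;hx=Q@X*1000;hy=Q@Y*1000;z=P[...,2]*1000
m=(z>92)&(z<118)&(abs(hx)<32)&(abs(hy)<55)
print("roll hy",hy[m].min(),hy[m].max())
for y in range(-50,55,10):
    k=m&(abs(hy-y)<3)
    if k.sum()>20: print(y,"mid %.2f w %.1f top %.1f"%((hx[k].min()+hx[k].max())/2,np.ptp(hx[k]),np.percentile(z[k],97)))
E
```

```text
clock: 16.48
position: [0.6025, -0.2389, 0.2422]
eef_rot: [0.758, 0.652, 0.001, 0.002]
wrist_force: [0.5, 0.2, -1.6]
opening: 0.0912
t 16.48 mid xyz mm [  0.35 -51.32 180.94] tilt 0.06 yawerr 0.04 F xyz [ 0.42  0.24 -1.6 ] M [ 0.009 -0.056 -0.025] open 0.0912
roll hy -50.70340061202547 49.97315557400693
-50 mid 0.15 w 49.1 top 108.1
-40 mid -0.31 w 49.8 top 108.1
-30 mid -0.30 w 49.5 top 108.3
-20 mid 0.17 w 50.0 top 108.1
-10 mid -0.21 w 50.5 top 107.8
0 mid -0.24 w 50.3 top 108.2
10 mid -0.25 w 50.0 top 108.1
20 mid -0.67 w 49.0 top 108.1
30 mid -0.21 w 49.6 top 107.9
40 mid -0.20 w 49.5 top 107.8
50 mid 0.22 w 48.4 top 108.0
```

View pics/w13.png

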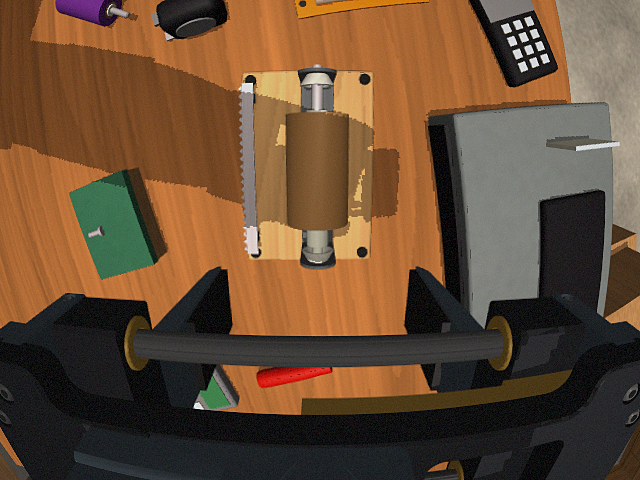

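View pics/s13z.png

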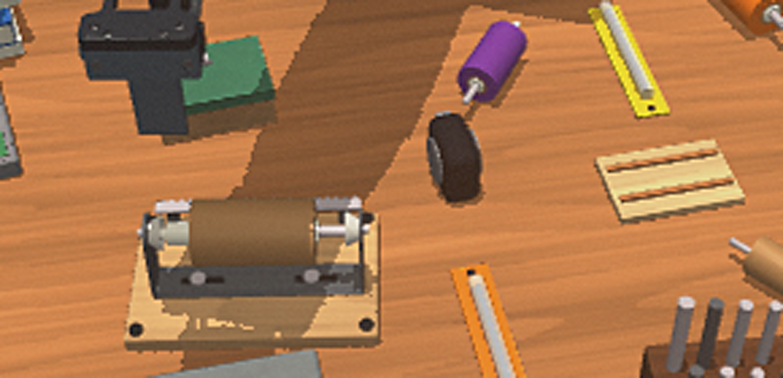

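```bash
python3 -c "
from workcell import order
print(order.close_job())"
```

```text
the job is handed in; nothing more can be done
None
```

The kraft roll is hanging in the holder by both pins, the gripper is clear of it, and I handed the job in. The job was at about 16.5 s of the 70 s allowed. No verdict is reported, so what follows rests on my own readings.

**What I did:**
- I gripped the roll at its middle and lifted it off the rest.
- I put the sprung pin into the +y cup with the plain end tilted up 14°, and pressed the spring in about 14–15 mm, with roughly 14 N at the wrist.
- I swung the plain end down past the rim and eased the spring out 1 mm or less per step, until the plain pin took up the load and the roll's weight came off the gripper. Then I dropped the grip to 10 N, opened the fingers and withdrew straight up.

**Last checks:**

| Check | Reading |
|---|---|
| Roll position along the cups' axis | within about 1 mm of the cups' middle |
| Roll position front to back | within about 0.5 mm of the cups' axis |
| Height of the spindle's middle | about 78.6 mm after correcting for the camera |
| Level over the roll's length | within about 0.3 mm |
| Largest wrist force along the cups' axis, read at the end of each move | about 14 N, against the 24 N limit |

The other things on the counter look unmoved in the last pictures, but I did not measure them.

**What disagreed or was off:**
- The wrist camera read about 1.5 mm high throughout; I corrected for it using the known heights.
- The first estimate of the holder from the top camera differed by 3–4 mm from the wrist camera's. I used the wrist camera's, and the point where the pin met the cup floor agreed with it to about 0.3 mm.
- Just before release the arm was still pressing the roll about 5.5 N towards the plain cup, so I estimate about 11 N on that cup. This vanished on opening, and the roll settled in place.

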